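# Pump the indexing nest to bring the can board under the pointer

## Robot

A 6-joint arm with a two-finger parallel gripper is mounted at the origin on the work surface. World frame = base frame: x ahead of the robot, y to its left, z up, the work surface at z = 0. Lengths are in m, angles in rad, forces in N, time in s.
With the tool pointing down it reaches from about 0.35 to 0.925 m from the base axis. Payload 6.4 kg.
Tool frame: the origin (TCP) lies at the very end of the fingers, on their centre line; the grasp point (between the pads) lies 19 mm behind it; z points along the fingers, y is the line along which they close (so a half turn about z gives the same grasp; the last joint's range is limited). The gripper opens to 85 mm and grips with 20 to 120 N. Pads are 22 mm wide; open, the fingers measure 114 mm over their backs; the gripper's body (76 mm by 85 mm) begins 54 mm behind the grasp point. The pads swing forward as they close: fully open they stand 13 mm farther back than shut.
Start: joints at [1.045, 0.245, 1.558, -0, 1.339, -0.174], TCP at [0.224, 0.61, 0.231] pointing down, gripper open.
Joint ranges: [-3.13, 3.13], [-1.02, 2.26], [0.13, 2.54], [-0.95, 4.09], [0.21, 2.88], [-2.74, 2.74]. Speed limits (rad/s): [2.57, 2.57, 3.14, 3.14, 3.14, 3.14].

## Interface

Orientations are given as a rotation vector (axis times angle).
In Python, from rig import bot, eyes gives the robot as it stands.
- The arm moves only by the shell command python3 -m inch 'ROWS' [FORCE]. ROWS is JSON, a list of rows, each an object of numbers: "tx", "ty", "tz": the shift along the tool's x, y, z each as a share of 0.05 m, from -1 to 1; "ax", "ay", "az": the turn, a rotation vector about the tool's x, y, z each as a share of 2 pi rad, from -1 to 1; "gripper": the opening, from 0 (shut) to 1 (fully open). A call has 1 to 10 rows; each row shifts and turns the commanded pose from where the row before left it, along the tool's axes as they then stand; what a row does not reach is not made up. A row lasts 1/10 s, in which the tool goes at most 50 mm and 8.59 degrees, less where a joint would pass 70% of its speed; a pose out of reach is approached as far as the arm can. A call with a number of a shift or a turn outside -1 to 1 is refused whole. A call with a gripper value outside its range is refused whole. The fingers move at their own pace and stop on an object; FORCE is the grip in N (left out, the last holds). Time passes only in rows, so rows that do not move let the fingers close. It gives the time, the measured TCP pose, the force, the opening and the grip force at its end, in the units of the state.
- bot.get_state(): the state, without advancing time (a new reading comes with each control period).
- eyes.camera(name): name is "scene" or "top" or "wrist"; returns (picture, depth): 480x640x3 uint8, blue, green, red; 480x640 float32, m along the optical axis (not along the pixel's ray), 0 where there is no reading.
- eyes.calibration(name): a dict with "fx", "fy", "cx", "cy" (pixels), "dist" ([k1, k2, p1, p2, k3] as OpenCV has them; the pictures are not rectified), "eye" and "attitude" of the camera in the world; the wrist camera has in their place "mount" (4x4, takes a point from camera to tool coordinates, whose origin is the TCP and whose axes are the flange's). Camera axes: x right, y up, looking along -z (the intrinsics and any distortion apply to the point x, -y, -z); pixel columns grow to the right and rows downward; lengths in m; the calibration is good to about 2 mm. A picture is of the moment at which its call begins: read the wrist's pose just before it. calibration takes no time and is no camera call.
- bot.close_job(): hands the job in; it is judged then, once.
Trained networks look in the newest picture that a camera, given by its name, has taken for a name from the list of things; names that differ only in an ending like _2 or _b are one class to them, and where a whole thing is asked for, a point or a joint stands for the part that bears it (a point fixed in the world has none). Each returns a list of dicts, best first, with "conf" (0 to 1); they miss things now and then, are a little off and sometimes report something else, mostly with a low value. They report only what shows in the picture. A call takes as long as a camera call. They do not tell look-alikes from the thing itself.
- eyes.spot_in(camera, target): "rect" ([left, top, right, bottom] in pixels, round what is visible of it).
- eyes.tip_of(camera, target): "pixel" ([row, column] in pixels: a listed point, or the origin of a listed thing).
The state is a dict: "t": time; "qpos": joint angles; "joint_velocities": joint speeds; "tau": joint torques, N m; "tool_pos": TCP position; "tcp_rot": TCP orientation; "wrist_force": force on the tool from outside, world axes, zero at the start; "ft_torque": the same for the moment, N m; "width": finger opening in m; "grip_force": force on a finger pad.
Only numpy, scipy, OpenCV 4.12 (cv2) and the standard library are available. Lean on these libraries where they do the work, as an engineer would, in place of code of your own. Each camera call takes 0.05 s, during which the arm holds its last target. There are 200 camera calls.

## Task

Work the ratchet lever of the round indexing nest, one full stroke at a time, until the round board with the tall metal can on it stands in the pocket at the steel pointer, then let go of the lever. Move the nest only with its lever: do not turn the dial by hand and do not touch that board.

Things in the scene. Friction and masses are not known exactly. Their poses are not given: they have to be found in the camera images.
- handle (a point): Top centre of the lever's upright black handle post, 20 mm diameter, free from 20 to 98 mm above the table. It circles the dial's axis at 165 mm radius, on the robot's side. Stroke: anticlockwise seen from above, from rest (where it starts) 0.70 rad to a hard stop, at about 4 N; a spring returns it (about 1 N). Each full stroke turns the dial one tooth; go back fully to rest before the next.
- dial: Round aluminium dial, 202 mm across. Origin on its fixed vertical axis, at table height; z up. 12 pockets 30 degrees (one tooth) apart, centres 80 mm from the axis. Each full lever stroke turns it 30 degrees anticlockwise; friction holds it while the lever returns. Rim 41 mm, hub 53 mm above the table; below, ratchet teeth reach 114 mm from the axis. Three pockets hold loose round boards.
- can_board: The board to bring: green, round, 34 mm diameter, 3 mm thick, with a shiny upright metal can at its centre, 15 mm diameter and 22 mm tall (the other two boards carry a flat black chip or a low white plug). Origin: centre of its underside, z up. It lies in a pocket two to four teeth clockwise of the pointer, seen from above.
- mark (a point): The place for the board: centre of the pocket position at the pointer, 36 mm above the table, 80 mm from the dial's axis, on the far side from the lever. The fixed steel pointer, a flat nib on a 14 mm wide post, 48 mm high, stands outside the rim there and points at the axis; its tip is 97 mm from the axis.
There are look-alikes about, which are no part of the job. What is shaped like the can_board but purple is not meant.

How it is judged:
At the end, for the whole second after the job is handed in: The can board lies flat (within 10 degrees) in its pocket, at rest, its centre within 12 mm of the mark at the pointer, and the dial is still (horizontal distance between can_board and mark below 0.012 m and height (world z) of can_board between 0.03 and 0.042 m and angle between can_board's own z axis and vertical below 0.17 rad and linear speed of can_board below 0.02 m/s and angular speed of dial below 0.1 rad/s); the robot touches nothing.
It fails at once if the dial is touched by the robot (more than 1 N) (contact force between any of the fingers, the arm and dial above 1 N).
It fails at once if the can board is touched by the robot (more than 1 N) (contact force between any of the fingers, the arm and can_board above 1 N).
It also fails if it takes over 61 s, if anything falls off the work surface, if the arm or the gripper's body presses on something with over 40 N, if the wrist force passes 120 N, or if a joint passes its speed limit or range.

## Working session

There is one attempt and no reset: what is moved stays moved. The work goes in short steps, Python scripts to look and compute and a shell command to move; the robot and the scene stay as the last step left them, time stands still between calls to the robot, and variables do not carry over. Pictures are saved under pics/ and viewed, at most 10 in all, crops included, and the job is handed in when it is done.

```bash
mkdir -p pics; cat > h.py <<'E'
import numpy as np, cv2
from scipy.spatial.transform import Rotation as R
from rig import bot, eyes
def rot(a):
    a=np.array(a,float)
    if a.shape==(3,3): return a
    return R.from_rotvec(a).as_matrix() if a.size==3 else R.from_quat(a).as_matrix()
def ray(name,row,col):
    c=eyes.calibration(name)
    K=np.array([[c['fx'],0,c['cx']],[0,c['fy'],c['cy']],[0,0,1]])
    p=cv2.undistortPoints(np.array([[[col,row]]],float),K,np.array(c['dist'],float))[0,0]
    return np.array(c['eye']),rot(c['attitude'])@np.array([p[0],-p[1],-1.])
def at_z(name,row,col,z):
    e,d=ray(name,row,col); return e+d*(z-e[2])/d[2]
def at_depth(name,row,col,dep):
    e,d=ray(name,row,col); return e+d*dep
E
python3 - <<'E'
from h import *
for n in ['top','scene']:
    im,d=eyes.camera(n); cv2.imwrite(f'pics/{n}0.png',im); np.save(f'pics/{n}0.npy',d)
    c=eyes.calibration(n); print(n,c['eye'],c['attitude'],c['fx'])
    for t,z in [('handle',.098),('dial',0),('can_board',.036),('mark',.036)]:
        for r in eyes.tip_of(n,t)[:3]: print(t,r,at_z(n,*r['pixel'],z).round(4))
s=bot.get_state();print(s['tool_pos'],s['tcp_rot'],s['width'],s['t'])
E
```

```text
top [ 0.55348234 -0.07532188  0.78672688] [ 0.04818793 -0.06051547 -1.5828912 ] 471.91719039067715
handle {'pixel': [328.5, 266.8], 'conf': 0.84} [ 0.4756 -0.0145  0.098 ]
dial {'pixel': [225.3, 290.6], 'conf': 0.85} [ 0.6355 -0.0471  0.    ]
can_board {'pixel': [189.8, 329.7], 'conf': 0.93} [ 0.6884 -0.1118  0.036 ]
can_board {'pixel': [185.9, 449.1], 'conf': 0.87} [ 0.6931 -0.3063  0.036 ]
mark {'pixel': [177.6, 278.4], 'conf': 0.81} [ 0.7093 -0.0294  0.036 ]
mark {'pixel': [192.0, 332.5], 'conf': 0.18} [ 0.6847 -0.1163  0.036 ]
scene [ 1.03095323 -0.21540698  0.54397781] [0.645472   0.49747116 1.22011405] 465.99760394373504
handle {'pixel': [164.7, 351.2], 'conf': 0.62} [ 0.4798 -0.0116  0.098 ]
dial {'pixel': [280.4, 360.4], 'conf': 0.83} [ 0.6291 -0.0437  0.    ]
dial {'pixel': [308.5, 386.8], 'conf': 0.47} [ 0.6878 -0.0247  0.    ]
dial {'pixel': [305.2, 330.0], 'conf': 0.35} [ 0.6593 -0.1001  0.    ]
can_board {'pixel': [306.7, 327.4], 'conf': 0.93} [ 0.6853 -0.1117  0.036 ]
can_board {'pixel': [310.7, 193.0], 'conf': 0.85} [ 0.6417 -0.285   0.036 ]
can_board {'pixel': [368.2, 179.0], 'conf': 0.57} [ 0.7223 -0.3101  0.036 ]
mark {'pixel': [308.5, 388.0], 'conf': 0.76} [ 0.7109 -0.0358  0.036 ]
[0.22397685 0.61020081 0.23127809] [-5.49769134e-01 -3.09311421e+00 -2.53938354e-05] 0.08539190659586332 0.5
```

View pics/top0.png

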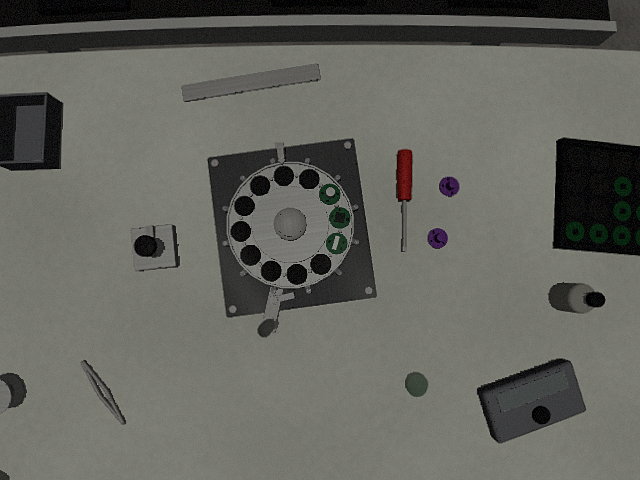

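View pics/scene0.png

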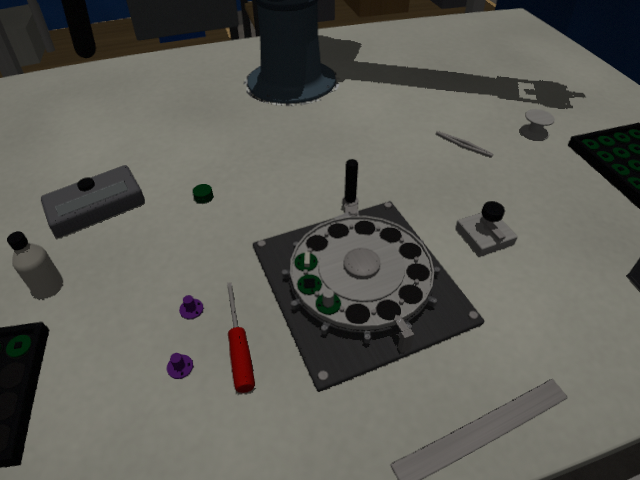

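The top picture shows the can board at about (330,193), two pockets clockwise of the pointer at (280,152). The handle top is at (268,328), on the robot's side. The purple look-alikes at (449,187) and (437,238) lie off the nest. The scene picture agrees, with the tall can at (327,300). Next I refine the axis and handle positions from depth.

```bash
python3 - <<'E'
from h import *
for n in ['top','scene']:
    d=np.load(f'pics/{n}0.npy'); P=[]
    for r in range(120,360):
        for c in range(200,460):
            if d[r,c]>0: P.append(at_depth(n,r,c,d[r,c]))
    P=np.array(P); q=P[np.hypot(P[:,0]-.632,P[:,1]+.045)<.13]
    m=q[(q[:,2]>.033)&(q[:,2]<.07)]
    (c,r)=cv2.minEnclosingCircle(m[np.hypot(m[:,0]-.632,m[:,1]+.045)<.108][:,:2].astype(np.float32)); print(n,'rim',c,r)
    h=m[(m[:,2]>.047)&(np.hypot(m[:,0]-.632,m[:,1]+.045)<.05)]; print('hub',h.mean(0),len(h))
    k=P[(np.hypot(P[:,0]-.4777,P[:,1]+.013)<.05)&(P[:,2]>.085)]; print('handle',k.mean(0) if len(k) else 0,np.ptp(k,0) if len(k) else 0,len(k))
E
python3 -m inch '[{"tx":-0.64,"ty":-0.71},{"tx":-0.64,"ty":-0.71},{"tx":-0.64,"ty":-0.71},{"tx":-0.64,"ty":-0.71},{"tx":-0.64,"ty":-0.71},{"tx":-0.64,"ty":-0.71},{"tx":-0.64,"ty":-0.71},{"tx":-0.64,"ty":-0.71},{"tx":-0.64,"ty":-0.71},{"tx":-0.64,"ty":-0.71}]'
```

```text
Traceback (most recent call last):
  File "h.py", line 16, in at_depth
    e,d=ray(name,row,col); return e+d*dep
        ~~~^^^^^^^^^^^^^^
  File "h.py", line 9, in ray
    c=eyes.calibration(name)
ValueError: time passes only in moves, steps and waits
invalid input
```

```bash
python3 - <<'E'
s=open('h.py').read().replace("def ray(","import functools\ncal=functools.lru_cache(None)(eyes.calibration)\ndef ray(").replace("c=eyes.calibration(name)","c=cal(name)")
open('h.py','w').write(s)
E
python3 - <<'E'
from h import *
s=bot.get_state();print(s['t'],s['tool_pos'])
for n in ['top','scene']:
    d=np.load(f'pics/{n}0.npy')
    P=np.array([at_depth(n,r,c,d[r,c]) for r in range(120,360) for c in range(200,460) if d[r,c]>0])
    rr=np.hypot(P[:,0]-.632,P[:,1]+.045)
    m=P[(P[:,2]>.036)&(P[:,2]<.07)&(rr<.108)]
    (c,r)=cv2.minEnclosingCircle(m[:,:2].astype(np.float32)); print(n,'rim',c,r)
    h=P[(P[:,2]>.048)&(P[:,2]<.07)&(rr<.05)]; print('hub',h.mean(0),len(h))
    k=P[(np.hypot(P[:,0]-.4777,P[:,1]+.013)<.05)&(P[:,2]>.085)]
    if len(k): print('handle',k.mean(0),np.ptp(k,0),len(k))
E
```

```text
0.5 [0.22397685 0.61020081 0.23127809]
top rim (0.636109471321106, -0.04652026668190956) 0.1039511114358902
hub [ 0.63336502 -0.04721998  0.05168715] 804
handle [ 0.47295267 -0.0098278   0.09624271] [0.01963661 0.01902699 0.01460776] 155
scene rim (0.6353703737258911, -0.04587359353899956) 0.10481695085763931
hub [ 0.63663139 -0.04811501  0.05198983] 810
handle [ 0.47652156 -0.01066416  0.0941193 ] [0.01975743 0.01949088 0.01449265] 144
```

```bash
python3 -m inch '[{"tx":-0.64,"ty":-0.71},{"tx":-0.64,"ty":-0.71},{"tx":-0.64,"ty":-0.71},{"tx":-0.64,"ty":-0.71},{"tx":-0.64,"ty":-0.71},{"tx":-0.64,"ty":-0.71},{"tx":-0.64,"ty":-0.71},{"tx":-0.64,"ty":-0.71},{"tx":-0.64,"ty":-0.71},{"tx":-0.64,"ty":-0.71}]'
```

```text
invalid input
```

```bash
python3 -m inch '[{"tx":-0.64,"ty":-0.71,"tz":0,"ax":0,"ay":0,"az":0,"gripper":1}]'
```

```text
t: 0.6
tool_pos: [0.2407, 0.5678, 0.2308]
tcp_rot: [-0.543, -3.094, -0.001]
wrist_force: [1.3, 0.2, 0.5]
width: 0.0855
grip_force: 0.0
```

```bash
python3 -m inch '[{"tx":-0.64,"ty":-0.71,"tz":0,"ax":0,"ay":0,"az":0,"gripper":1},{"tx":-0.64,"ty":-0.71,"tz":0,"ax":0,"ay":0,"az":0,"gripper":1},{"tx":-0.64,"ty":-0.71,"tz":0,"ax":0,"ay":0,"az":0,"gripper":1},{"tx":-0.64,"ty":-0.71,"tz":0,"ax":0,"ay":0,"az":0,"gripper":1},{"tx":-0.64,"ty":-0.71,"tz":0,"ax":0,"ay":0,"az":0,"gripper":1},{"tx":-0.64,"ty":-0.71,"tz":0,"ax":0,"ay":0,"az":0,"gripper":1},{"tx":-0.64,"ty":-0.71,"tz":0,"ax":0,"ay":0,"az":0,"gripper":1},{"tx":-0.64,"ty":-0.71,"tz":0,"ax":0,"ay":0,"az":0,"gripper":1},{"tx":-0.64,"ty":-0.71,"tz":0,"ax":0,"ay":0,"az":0,"gripper":1},{"tx":0,"ty":0,"tz":0,"ax":0,"ay":0,"az":-0.02,"gripper":1}]'
cat > go.py <<'E'
from h import *
import sys
g=np.array([float(v) for v in sys.argv[1:4]]); s=bot.get_state()
M=rot(s['tcp_rot']); print('t',s['t'],'pos',s['tool_pos'],'rows of .05 in tool axes',((g-s['tool_pos'])@M/.05).round(2),'tool y deg',np.degrees(np.arctan2(M[1,1],M[0,1])).round(1),'tool z',M[:,2].round(3),'F',s['wrist_force'])
E
python3 go.py 0.475 -0.0103 0.13
```

```text
t: 1.6
tool_pos: [0.404, 0.1623, 0.2318]
tcp_rot: [0.362, 3.119, -0.001]
wrist_force: [0.8, 0.5, 0.1]
width: 0.0855
grip_force: 0.0
t 1.6 pos [0.40395471 0.16231968 0.23180932] rows of .05 in tool axes [-2.17 -3.03  2.04] tool y deg 76.8 tool z [ 0.002 -0.001 -1.   ] F [0.80633699 0.45270827 0.07825121]
```

```bash
python3 -m inch '[{"tx":-0.54,"ty":-0.76,"tz":0.2,"ax":0,"ay":0,"az":0,"gripper":1},{"tx":-0.54,"ty":-0.76,"tz":0.4,"ax":0,"ay":0,"az":0,"gripper":1},{"tx":-0.54,"ty":-0.76,"tz":0.5,"ax":0,"ay":0,"az":0,"gripper":1},{"tx":-0.54,"ty":-0.76,"tz":0.5,"ax":0,"ay":0,"az":0,"gripper":1},{"tx":0,"ty":0,"tz":0.2,"ax":0,"ay":0,"az":0,"gripper":1},{"tx":0,"ty":0,"tz":0,"ax":0,"ay":0,"az":0,"gripper":1}]'
python3 go.py 0.475 -0.0103 0.05
python3 - <<'E'
from h import *
s=bot.get_state();im,d=eyes.camera('wrist');cv2.imwrite('pics/w1.png',im)
c=eyes.calibration('wrist');K=np.array([[c['fx'],0,c['cx']],[0,c['fy'],c['cy']],[0,0,1]]);T=np.array(c['mount']);M=rot(s['tcp_rot'])
for r in eyes.tip_of('wrist','handle')[:2]:
    row,col=r['pixel'];p=cv2.undistortPoints(np.array([[[col,row]]],float),K,np.array(c['dist'],float))[0,0]
    e=s['tool_pos']+M@T[:3,3];v=M@T[:3,:3]@np.array([p[0],-p[1],-1]);print(r,e+v*(.098-e[2])/v[2])
E
```

```text
t: 2.2
tool_pos: [0.4699, -0.0007, 0.1426]
tcp_rot: [-0.357, -3.117, -0.001]
wrist_force: [-0.6, 0.1, -0.3]
width: 0.0856
grip_force: 0.0
t 2.2 pos [ 0.46989111 -0.0006888   0.14263149] rows of .05 in tool axes [-0.15 -0.16  1.85] tool y deg 76.9 tool z [-0.004  0.001 -1.   ] F [-0.59464815  0.13444165 -0.27608828]
{'pixel': [281.9, 308.4], 'conf': 0.71} [ 0.47365061 -0.00653691  0.098     ]
```

View pics/w1.png

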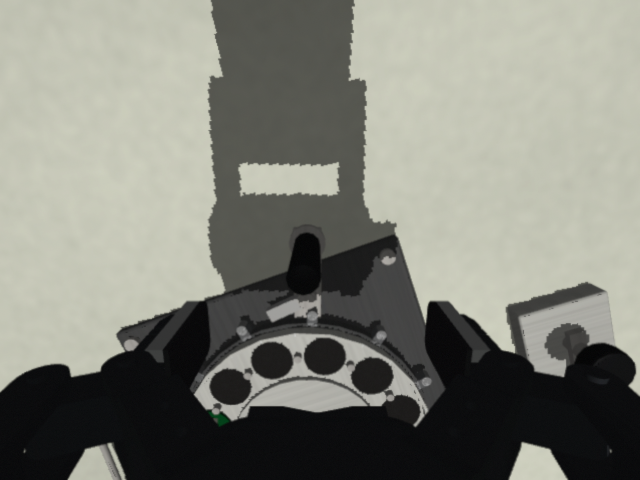

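The wrist picture shows the handle top at about (305,282), between the open fingers at columns 185 and 450. I shift slightly, descend and narrow to a loose cage.

```bash
python3 -m inch '[{"tx":-0.12,"ty":-0.14,"tz":0,"ax":0,"ay":0,"az":0,"gripper":1},{"tx":0,"ty":0,"tz":0,"ax":0,"ay":0,"az":0,"gripper":1},{"tx":0,"ty":0,"tz":0.45,"ax":0,"ay":0,"az":0,"gripper":1},{"tx":0,"ty":0,"tz":0.45,"ax":0,"ay":0,"az":0,"gripper":1},{"tx":0,"ty":0,"tz":0.45,"ax":0,"ay":0,"az":0,"gripper":1},{"tx":0,"ty":0,"tz":0.45,"ax":0,"ay":0,"az":0,"gripper":0.5},{"tx":0,"ty":0,"tz":0,"ax":0,"ay":0,"az":0,"gripper":0.5},{"tx":0,"ty":0,"tz":0,"ax":0,"ay":0,"az":0,"gripper":0.5},{"tx":0,"ty":0,"tz":0,"ax":0,"ay":0,"az":0,"gripper":0.5}]' 20
python3 go.py 0.4745 -0.009 0.05
```

```text
t: 3.2
tool_pos: [0.4766, -0.0086, 0.056]
tcp_rot: [0.353, 3.119, -0.001]
wrist_force: [0.0, -0.5, 0.5]
width: 0.043
grip_force: 0.0
t 3.2 pos [ 0.47657311 -0.00860469  0.0559617 ] rows of .05 in tool axes [ 0.04 -0.02  0.12] tool y deg 77.1 tool z [ 0.003 -0.001 -1.   ] F [ 0.00652933 -0.49347039  0.45119611]
```

```bash
python3 -m inch '[{"tx":0.03,"ty":0,"tz":0,"ax":0,"ay":0,"az":-0.0035,"gripper":0.5},{"tx":0,"ty":-0.144,"tz":0,"ax":0,"ay":0,"az":-0.007,"gripper":0.5},{"tx":0,"ty":-0.144,"tz":0,"ax":0,"ay":0,"az":-0.007,"gripper":0.5},{"tx":0,"ty":-0.144,"tz":0,"ax":0,"ay":0,"az":-0.007,"gripper":0.5},{"tx":0,"ty":-0.144,"tz":0,"ax":0,"ay":0,"az":-0.007,"gripper":0.5},{"tx":0,"ty":-0.144,"tz":0,"ax":0,"ay":0,"az":-0.007,"gripper":0.5},{"tx":0,"ty":-0.144,"tz":0,"ax":0,"ay":0,"az":-0.007,"gripper":0.5},{"tx":0,"ty":-0.144,"tz":0,"ax":0,"ay":0,"az":-0.007,"gripper":0.5},{"tx":0,"ty":-0.144,"tz":0,"ax":0,"ay":0,"az":-0.007,"gripper":0.5}]'
python3 -c "
from h import *
s=bot.get_state();a=np.array(s['tool_pos'])-[.635,-.047,0];print(np.hypot(*a[:2]),np.degrees(np.arctan2(a[1],a[0])))"; python3 go.py 0 0 0
```

```text
t: 4.1
tool_pos: [0.471, -0.0652, 0.0552]
tcp_rot: [-0.236, 3.132, 0.001]
wrist_force: [-0.4, 3.1, 1.7]
width: 0.0426
grip_force: 1.6
0.16497382938211305 -173.67313394626822
t 4.1 pos [ 0.47103096 -0.06518018  0.05519877] rows of .05 in tool axes [9.12 2.7  1.1 ] tool y deg 98.6 tool z [ 0.     0.001 -1.   ] F [-0.42464843  3.10530367  1.74782216]
```

```bash
python3 -m inch '[{"tx":0,"ty":-0.144,"tz":0,"ax":0,"ay":0,"az":-0.007,"gripper":0.5},{"tx":0,"ty":-0.144,"tz":0,"ax":0,"ay":0,"az":-0.007,"gripper":0.5},{"tx":0,"ty":-0.144,"tz":0,"ax":0,"ay":0,"az":-0.007,"gripper":0.5},{"tx":0,"ty":-0.144,"tz":0,"ax":0,"ay":0,"az":-0.007,"gripper":0.5},{"tx":0,"ty":-0.144,"tz":0,"ax":0,"ay":0,"az":-0.007,"gripper":0.5},{"tx":0,"ty":-0.144,"tz":0,"ax":0,"ay":0,"az":-0.007,"gripper":0.5},{"tx":0,"ty":-0.144,"tz":0,"ax":0,"ay":0,"az":-0.007,"gripper":0.5},{"tx":0,"ty":-0.144,"tz":0,"ax":0,"ay":0,"az":-0.007,"gripper":0.5}]'
python3 -c "
from h import *
s=bot.get_state();a=np.array(s['tool_pos'])-[.635,-.047,0];print(np.hypot(*a[:2]),np.degrees(np.arctan2(a[1],a[0])))"; python3 go.py 0 0 0
```

```text
t: 4.9
tool_pos: [0.4874, -0.1198, 0.0549]
tcp_rot: [0.781, -3.042, -0.002]
wrist_force: [-3.8, 3.3, 2.6]
width: 0.043
grip_force: 1.8
0.1645306393260592 -153.74517058201812
t 4.9 pos [ 0.48744309 -0.11978248  0.05491028] rows of .05 in tool axes [7.39 6.79 1.12] tool y deg 118.8 tool z [-0.002  0.001 -1.   ] F [-3.795493    3.30794921  2.58528202]
```

Tool centre is at 206°. The stop should come near 211°, so I go on slowly.

```bash
python3 -m inch '[{"tx":0,"ty":-0.1,"tz":0,"ax":0,"ay":0,"az":-0.005,"gripper":0.5},{"tx":0,"ty":-0.05,"tz":0,"ax":0,"ay":0,"az":-0.0025,"gripper":0.5},{"tx":0,"ty":-0.05,"tz":0,"ax":0,"ay":0,"az":-0.0025,"gripper":0.5},{"tx":0,"ty":0,"tz":0,"ax":0,"ay":0,"az":0,"gripper":0.5}]'
cat > a.py <<'E'
from h import *
s=bot.get_state();a=np.array(s['tool_pos'])-[.635,-.047,0];M=rot(s['tcp_rot'])
print('r',np.hypot(*a[:2]),'deg',np.degrees(np.arctan2(a[1],a[0])),'ydeg',np.degrees(np.arctan2(M[1,1],M[0,1])),'F tool',M.T@s['wrist_force'])
E
python3 a.py
```

```text
t: 5.3
tool_pos: [0.4929, -0.1288, 0.0546]
tcp_rot: [0.872, -3.018, 0.0]
wrist_force: [-2.9, 1.4, 1.7]
width: 0.0429
grip_force: 1.3
r 0.163959331271279 deg -150.0570163829333 ydeg 122.24264944923044 F tool [ 1.72019003  2.78063034 -1.70312292]
```

```bash
python3 -m inch '[{"tx":0,"ty":-0.05,"tz":0,"ax":0,"ay":0,"az":-0.0025,"gripper":0.5},{"tx":0,"ty":0,"tz":0,"ax":0,"ay":0,"az":0,"gripper":0.5}]'; python3 a.py
python3 -m inch '[{"tx":0,"ty":-0.05,"tz":0,"ax":0,"ay":0,"az":-0.0025,"gripper":0.5},{"tx":0,"ty":0,"tz":0,"ax":0,"ay":0,"az":0,"gripper":0.5}]'; python3 a.py
```

```text
t: 5.5
tool_pos: [0.4942, -0.1308, 0.0544]
tcp_rot: [0.896, -3.011, -0.001]
wrist_force: [-4.9, 2.1, 1.9]
width: 0.0427
grip_force: 2.0
r 0.16381874398362153 deg -149.23109373872546 ydeg 123.14794313879723 F tool [ 2.99742123  4.43583197 -1.93516053]
t: 5.7
tool_pos: [0.4949, -0.1317, 0.0542]
tcp_rot: [0.919, -3.003, -0.006]
wrist_force: [-5.7, 6.8, 7.3]
width: 0.0428
grip_force: 4.7
r 0.163685047136097 deg -148.83256192510964 ydeg 124.02176557562257 F tool [ 0.90339106  8.79213601 -7.22996945]
```

The force rises to 9 N at 211°, so this is the hard stop. I check the dial with the top camera before returning.

```bash
cat > see.py <<'E'
from h import *
import sys
im,d=eyes.camera('top');cv2.imwrite(f'pics/{sys.argv[1]}.png',cv2.resize(im[110:350,190:420],None,fx=2.4,fy=2.4))
for n in ['top','scene']:
    if n=='scene': eyes.camera(n)
    for t,z in [('can_board',.036),('mark',.036),('handle',.098)]:
        for r in eyes.tip_of(n,t)[:2]:
            p=at_z(n,*r['pixel'],z); a=p-[.635,-.047,0]; print(n,t,r['conf'],p.round(4),'r',np.hypot(*a[:2]).round(4),'deg',np.degrees(np.arctan2(a[1],a[0])).round(1))
E
python3 see.py s1
```

```text
top can_board 0.82 [ 0.6102 -0.2838  0.036 ] r 0.238 deg -96.0
top can_board 0.68 [ 0.7065 -0.0829  0.036 ] r 0.08 deg -26.7
top mark 0.6 [ 0.714  -0.0319  0.036 ] r 0.0804 deg 10.8
scene can_board 0.91 [ 0.6411 -0.2845  0.036 ] r 0.2376 deg -88.5
scene can_board 0.9 [ 0.7282 -0.3092  0.036 ] r 0.2782 deg -70.4
scene mark 0.93 [ 0.7125 -0.0363  0.036 ] r 0.0782 deg 7.9
scene handle 0.9 [ 0.4918 -0.1193  0.098 ] r 0.1604 deg -153.2
```

View pics/s1.png

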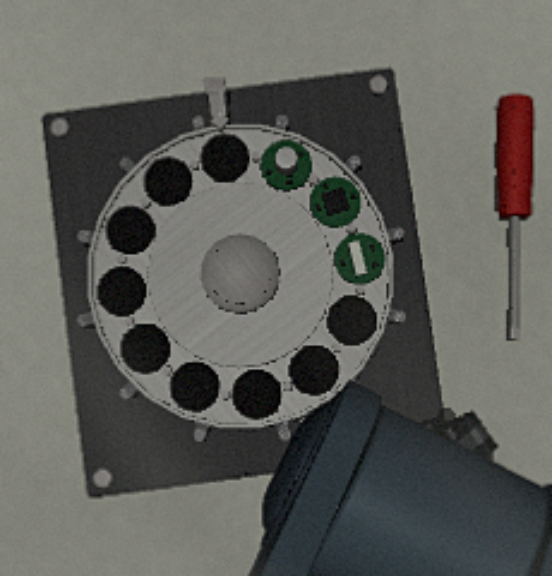

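The can board is now at crop (287,166), one pocket clockwise of the pointer at (218,120). An empty pocket at (225,157) is aligned with the pointer, so the dial moved one full tooth. I return the lever to rest.

```bash
python3 -m inch '[{"tx":0,"ty":0.05,"tz":0,"ax":0,"ay":0,"az":0.0065,"gripper":0.5},{"tx":0,"ty":0.25,"tz":0,"ax":0,"ay":0,"az":0.013,"gripper":0.5},{"tx":0,"ty":0.26,"tz":0,"ax":0,"ay":0,"az":0.013,"gripper":0.5},{"tx":0,"ty":0.26,"tz":0,"ax":0,"ay":0,"az":0.013,"gripper":0.5},{"tx":0,"ty":0.26,"tz":0,"ax":0,"ay":0,"az":0.013,"gripper":0.5},{"tx":0,"ty":0.26,"tz":0,"ax":0,"ay":0,"az":0.013,"gripper":0.5},{"tx":0,"ty":0.26,"tz":0,"ax":0,"ay":0,"az":0.013,"gripper":0.5}]'; python3 a.py
python3 -m inch '[{"tx":0,"ty":0.26,"tz":0,"ax":0,"ay":0,"az":0.013,"gripper":0.5},{"tx":0,"ty":0.26,"tz":0,"ax":0,"ay":0,"az":0.013,"gripper":0.5},{"tx":0,"ty":0.26,"tz":0,"ax":0,"ay":0,"az":0.013,"gripper":0.5},{"tx":0,"ty":0.22,"tz":0,"ax":0,"ay":0,"az":0.007,"gripper":0.5},{"tx":0,"ty":0,"tz":0,"ax":0,"ay":0,"az":0,"gripper":0.5},{"tx":0,"ty":0,"tz":0,"ax":0,"ay":0,"az":0,"gripper":0.5},{"tx":0,"ty":0,"tz":0,"ax":0,"ay":0,"az":0,"gripper":0.5},{"tx":0,"ty":0,"tz":0,"ax":0,"ay":0,"az":0,"gripper":0.5}]'; python3 a.py;python3 see.py s2
```

```text
t: 6.8
tool_pos: [0.4691, -0.0588, 0.0548]
tcp_rot: [-0.093, 3.137, -0.002]
wrist_force: [0.2, 0.1, -0.1]
width: 0.0427
grip_force: 0.2
r 0.16626915292880887 deg -175.94535007872938 ydeg 93.3919359724781 F tool [-0.18722212  0.08625121  0.09453645]
t: 7.6
tool_pos: [0.471, -0.0096, 0.0544]
tcp_rot: [0.355, 3.121, -0.0]
wrist_force: [-0.0, 0.3, -0.2]
width: 0.0427
grip_force: 0.0
r 0.16816686920956006 deg 167.14595773288215 ydeg 77.02367777271458 F tool [0.08540268 0.30397259 0.18206991]
top can_board 0.88 [ 0.7065 -0.0834  0.036 ] r 0.0802 deg -27.0
top can_board 0.56 [ 0.6104 -0.2838  0.036 ] r 0.238 deg -95.9
top mark 0.63 [ 0.714  -0.0324  0.036 ] r 0.0803 deg 10.5
top handle 0.58 [ 0.698  -0.0787  0.098 ] r 0.0705 deg -26.7
scene can_board 0.86 [ 0.6407 -0.2861  0.036 ] r 0.2392 deg -88.6
scene can_board 0.82 [ 0.7104 -0.0774  0.036 ] r 0.0813 deg -22.0
scene mark 0.72 [ 0.7126 -0.037   0.036 ] r 0.0782 deg 7.3
scene mark 0.32 [ 0.7126 -0.0767  0.036 ] r 0.0831 deg -20.9
scene handle 0.66 [ 0.4805 -0.01    0.098 ] r 0.1589 deg 166.5
```

View pics/s2.png

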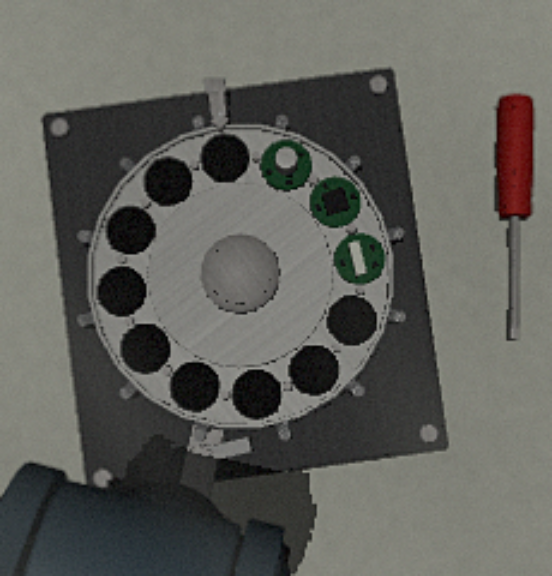

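The dial held: the can is unchanged at crop (287,166) and the scene camera has the handle back at its rest angle of 166.5°. Second stroke.

```bash
python3 -m inch '[{"tx":-0.04,"ty":0,"tz":0,"ax":0,"ay":0,"az":-0.0035,"gripper":0.5},{"tx":0,"ty":-0.144,"tz":0,"ax":0,"ay":0,"az":-0.007,"gripper":0.5},{"tx":0,"ty":-0.144,"tz":0,"ax":0,"ay":0,"az":-0.007,"gripper":0.5},{"tx":0,"ty":-0.144,"tz":0,"ax":0,"ay":0,"az":-0.007,"gripper":0.5},{"tx":0,"ty":-0.144,"tz":0,"ax":0,"ay":0,"az":-0.007,"gripper":0.5},{"tx":0,"ty":-0.144,"tz":0,"ax":0,"ay":0,"az":-0.007,"gripper":0.5},{"tx":0,"ty":-0.144,"tz":0,"ax":0,"ay":0,"az":-0.007,"gripper":0.5},{"tx":0,"ty":-0.144,"tz":0,"ax":0,"ay":0,"az":-0.007,"gripper":0.5},{"tx":0,"ty":-0.144,"tz":0,"ax":0,"ay":0,"az":-0.007,"gripper":0.5}]'; python3 a.py
python3 -m inch '[{"tx":0,"ty":-0.144,"tz":0,"ax":0,"ay":0,"az":-0.007,"gripper":0.5},{"tx":0,"ty":-0.144,"tz":0,"ax":0,"ay":0,"az":-0.007,"gripper":0.5},{"tx":0,"ty":-0.144,"tz":0,"ax":0,"ay":0,"az":-0.007,"gripper":0.5},{"tx":0,"ty":-0.144,"tz":0,"ax":0,"ay":0,"az":-0.007,"gripper":0.5},{"tx":0,"ty":-0.144,"tz":0,"ax":0,"ay":0,"az":-0.007,"gripper":0.5},{"tx":0,"ty":-0.144,"tz":0,"ax":0,"ay":0,"az":-0.007,"gripper":0.5},{"tx":0,"ty":-0.144,"tz":0,"ax":0,"ay":0,"az":-0.007,"gripper":0.5},{"tx":0,"ty":-0.144,"tz":0,"ax":0,"ay":0,"az":-0.007,"gripper":0.5},{"tx":0,"ty":-0.1,"tz":0,"ax":0,"ay":0,"az":-0.005,"gripper":0.5}]'; python3 a.py
python3 -m inch '[{"tx":0,"ty":-0.05,"tz":0,"ax":0,"ay":0,"az":-0.0025,"gripper":0.5},{"tx":0,"ty":-0.05,"tz":0,"ax":0,"ay":0,"az":-0.0025,"gripper":0.5},{"tx":0,"ty":-0.05,"tz":0,"ax":0,"ay":0,"az":-0.0025,"gripper":0.5},{"tx":0,"ty":0,"tz":0,"ax":0,"ay":0,"az":0,"gripper":0.5}]'; python3 a.py
python3 -m inch '[{"tx":0,"ty":-0.05,"tz":0,"ax":0,"ay":0,"az":-0.0025,"gripper":0.5},{"tx":0,"ty":0,"tz":0,"ax":0,"ay":0,"az":0,"gripper":0.5}]'; python3 a.py
```

```text
t: 8.9
tool_pos: [0.4699, -0.0664, 0.0543]
tcp_rot: [0.236, -3.132, -0.002]
wrist_force: [0.0, 3.0, 1.1]
width: 0.0422
grip_force: 1.5
r 0.16626579255556126 deg -173.2916945815021 ydeg 98.60290417956699 F tool [-0.44632204  2.92553791 -1.07511166]
t: 9.8
tool_pos: [0.4889, -0.1255, 0.0541]
tcp_rot: [0.827, -3.029, -0.003]
wrist_force: [-2.9, 3.3, 2.5]
width: 0.0427
grip_force: 1.7
r 0.16591262279762406 deg -151.74666839902486 ydeg 120.558196186522 F tool [ 0.83878675  4.32349545 -2.53599242]
t: 10.2
tool_pos: [0.4926, -0.1319, 0.054]
tcp_rot: [0.896, -3.01, -0.002]
wrist_force: [-3.9, 1.6, 2.9]
width: 0.0429
grip_force: 2.1
r 0.1657714130088087 deg -149.1740488516199 ydeg 123.16305626950697 F tool [ 2.41910733  3.47877011 -2.90665845]
t: 10.4
tool_pos: [0.4934, -0.1328, 0.0539]
tcp_rot: [0.919, -3.002, -0.007]
wrist_force: [-6.6, 7.6, 6.4]
width: 0.0424
grip_force: 4.8
r 0.1655852428893641 deg -148.7824596711321 ydeg 124.04048084108918 F tool [ 1.22093663  9.98094376 -6.38162733]
```

Stop reached again at the same angle with 10 N. Return to rest, then open and lift.

```bash
python3 -m inch '[{"tx":0,"ty":0.05,"tz":0,"ax":0,"ay":0,"az":0.0065,"gripper":0.5},{"tx":0,"ty":0.25,"tz":0,"ax":0,"ay":0,"az":0.013,"gripper":0.5},{"tx":0,"ty":0.26,"tz":0,"ax":0,"ay":0,"az":0.013,"gripper":0.5},{"tx":0,"ty":0.26,"tz":0,"ax":0,"ay":0,"az":0.013,"gripper":0.5},{"tx":0,"ty":0.26,"tz":0,"ax":0,"ay":0,"az":0.013,"gripper":0.5},{"tx":0,"ty":0.26,"tz":0,"ax":0,"ay":0,"az":0.013,"gripper":0.5},{"tx":0,"ty":0.26,"tz":0,"ax":0,"ay":0,"az":0.013,"gripper":0.5}]'
python3 -m inch '[{"tx":0,"ty":0.26,"tz":0,"ax":0,"ay":0,"az":0.013,"gripper":0.5},{"tx":0,"ty":0.26,"tz":0,"ax":0,"ay":0,"az":0.013,"gripper":0.5},{"tx":0,"ty":0.26,"tz":0,"ax":0,"ay":0,"az":0.013,"gripper":0.5},{"tx":0,"ty":0.22,"tz":0,"ax":0,"ay":0,"az":0.007,"gripper":0.5},{"tx":0,"ty":0,"tz":0,"ax":0,"ay":0,"az":0,"gripper":0.5},{"tx":0,"ty":0,"tz":0,"ax":0,"ay":0,"az":0,"gripper":0.7},{"tx":0,"ty":0,"tz":0,"ax":0,"ay":0,"az":0,"gripper":0.7},{"tx":0,"ty":0,"tz":0,"ax":0,"ay":0,"az":0,"gripper":0.7}]'; python3 a.py
python3 -m inch '[{"tx":0,"ty":0,"tz":-0.5,"ax":0,"ay":0,"az":0,"gripper":0.7},{"tx":0,"ty":0,"tz":-0.6,"ax":0,"ay":0,"az":0,"gripper":0.7},{"tx":0,"ty":0,"tz":-0.8,"ax":0,"ay":0,"az":0,"gripper":0.7},{"tx":0,"ty":0,"tz":-0.8,"ax":0,"ay":0,"az":0,"gripper":0.7},{"tx":0,"ty":0.8,"tz":0,"ax":0,"ay":0,"az":0,"gripper":0.7},{"tx":0,"ty":0.8,"tz":0,"ax":0,"ay":0,"az":0,"gripper":0.7},{"tx":0,"ty":0.8,"tz":0,"ax":0,"ay":0,"az":0,"gripper":0.7},{"tx":0,"ty":0,"tz":0,"ax":0,"ay":0,"az":0,"gripper":0.7},{"tx":0,"ty":0,"tz":0,"ax":0,"ay":0,"az":0,"gripper":0.7}]';python3 see.py s3
```

```text
t: 11.1
tool_pos: [0.4678, -0.06, 0.0547]
tcp_rot: [-0.093, 3.138, -0.002]
wrist_force: [0.1, 0.2, 0.1]
width: 0.0429
grip_force: 0.3
t: 11.9
tool_pos: [0.47, -0.0109, 0.0544]
tcp_rot: [0.355, 3.121, -0.0]
wrist_force: [0.6, 0.1, -0.0]
width: 0.0598
grip_force: 0.0
r 0.16894480178817364 deg 167.66975052608325 ydeg 77.02592844691435 F tool [-0.56688113  0.18429729  0.00339352]
t: 12.8
tool_pos: [0.4966, 0.1068, 0.1891]
tcp_rot: [-0.352, -3.122, 0.001]
wrist_force: [0.0, -1.4, -0.6]
width: 0.0596
grip_force: 0.0
top can_board 0.81 [ 0.6977 -0.3058  0.036 ] r 0.2663 deg -76.4
top can_board 0.68 [ 0.7162 -0.0426  0.036 ] r 0.0813 deg 3.1
top mark 0.83 [ 0.7112 -0.0303  0.036 ] r 0.0781 deg 12.4
top mark 0.41 [ 0.4703 -0.0043  0.036 ] r 0.1701 deg 165.5
top handle 0.67 [ 0.4769 -0.0127  0.098 ] r 0.1618 deg 167.8
scene can_board 0.9 [ 0.7161 -0.0349  0.036 ] r 0.082 deg 8.5
scene can_board 0.9 [ 0.7194 -0.3065  0.036 ] r 0.2729 deg -72.0
scene mark 0.59 [ 0.7148 -0.0359  0.036 ] r 0.0805 deg 7.9
scene handle 0.87 [ 0.4731 -0.0058  0.098 ] r 0.167 deg 165.7
scene handle 0.2 [ 0.7058 -0.0747  0.098 ] r 0.0761 deg -21.4
```

View pics/s3.png

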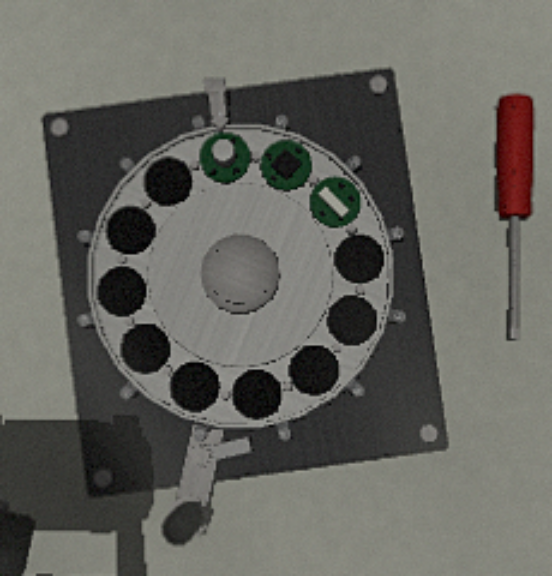

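The can board is at crop (225,157), in the pocket at the pointer (218,120). The lever is back at rest with its handle at (185,522), and the gripper is clear, so I hand in.

```bash
python3 -c "
from rig import bot
print(bot.close_job())"
```

```text
the job is handed in; nothing more can be done
None
```

The can board now stands in the pocket at the pointer after two full lever strokes; the lever is released and back at rest, and the job is handed in (no verdict was returned).

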